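Build up two gearbox shafts on their assembly stands

TASK

Build up the two gearbox stacks. On the post of the red-based stand put the large dark gear first, then the brass spacer, then the ball bearing; on the post of the blue-based stand put the small bright gear first, then the green collar. Lower each part by the gripper until it sits fully home and flat instead of letting it drop down the post, and leave the wrench, bottle and black bin where they are.

Things in the scene. Friction and masses are not known exactly. Their poses are not given: they have to be found in the camera images.
- big_gear: Large dark steel gear, the widest and darkest ring: 62 mm outside diameter, 18 mm high, about 0.34 kg. Loose, lying flat, both faces alike; a plain 25 mm bore goes right through. Origin: centre of its underside, z axis along the bore (up). Grip it across its outside.
- spacer: Plain smooth brass-yellow spacer ring, the smallest: 36 mm outside diameter, 16 mm high, about 0.08 kg. Loose, lying flat, both faces alike; a plain 25 mm bore goes right through. Origin: centre of its underside, z axis along the bore (up). Grip it across its outside.
- bearing: Bright steel ball bearing with a black ring and shiny balls on its top face: 52 mm outside diameter, 16 mm high, about 0.16 kg. It does not turn within itself. Loose, lying flat, both faces alike; a plain 25 mm bore goes right through. Origin: centre of its underside, z axis along the bore (up). Grip it across its outside.
- small_gear: Small bright steel gear with dark tooth gaps round its rim: 45 mm outside diameter, 18 mm high, about 0.15 kg. Loose, lying flat, both faces alike; a plain 25 mm bore goes right through. Origin: centre of its underside, z axis along the bore (up). Grip it across its outside.
- collar: Plain smooth green collar ring: 40 mm outside diameter, 14 mm high, about 0.04 kg. Loose, lying flat, both faces alike; a plain 25 mm bore goes right through. Origin: centre of its underside, z axis along the bore (up). Grip it across its outside.
- red_stand: Assembly stand with a RED base. Square base plate 84 x 84 x 12 mm, fixed to the bench, with an upright bare aluminium post in its centre: 19 mm diameter, tapering to 8 mm over its top 12 mm (60 to 72 mm above the bench). Origin: centre of the plate's underside, on the bench and on the post's axis; z up. A part rests on the plate's top, 12 mm above the origin, or on the part below it.
- blue_stand: Assembly stand with a BLUE base. Square base plate 84 x 84 x 12 mm, fixed to the bench, with an upright bare aluminium post in its centre: 19 mm diameter, tapering to 8 mm over its top 12 mm (60 to 72 mm above the bench). Origin: centre of the plate's underside, on the bench and on the post's axis; z up. A part rests on the plate's top, 12 mm above the origin, or on the part below it.
- wrench: Bystander: open-ended wrench 140 mm long, lying at the left edge of the work; origin under its middle, x along it.
- oil: Bystander: small yellow oil bottle with a black cap standing at the right edge, 56 mm diameter, 85 mm high; origin: centre of its underside.
- crate: Bystander: empty open black plastic parts bin beyond the work, 75 x 150 x 32 mm; origin: centre of its underside.
Not all that is in view belongs to the job. What is shaped like the small_gear but pink or purple is not meant.

How it is judged:
By the outcome, as a careful person would: the job done as asked, in the order asked, and still so for the second after the job is handed in, with the robot touching nothing.
It also fails if it takes over 115 s, if anything falls off the work surface, if the arm or the gripper's body presses on something with over 40 N, if the wrist force passes 120 N, or if a joint passes its speed limit or range.

ROBOT

A 7-joint arm with a two-finger parallel gripper is mounted at the origin on the work surface. World frame = base frame: x ahead of the robot, y to its left, z up, the work surface at z = 0. Lengths are in m, angles in rad, forces in N, time in s.
With the tool pointing down it reaches from about 0.425 to 0.925 m from the base axis. Payload 6.8 kg.
Tool frame: the origin (TCP) lies on the centre line of the jaws, within the pads' length; the fingertips stand 14 mm ahead of it and the grasp point (between the pads) lies 5 mm behind it (r.nose_length is the distance from the TCP to the fingertips, in m); z points along the fingers, y is the direction in which the jaws open and shut (so a half turn about z gives the same grasp; the last joint's range is limited). The gripper opens to 85 mm and grips with 20 to 120 N. Pads are 22 mm wide; open, the fingers measure 114 mm over their backs; the gripper's body (76 mm by 85 mm) begins 54 mm behind the grasp point. The pads swing forward as they close: fully open they stand 13 mm farther back than shut.
Start: joints at [-1.303, 0.477, 0.022, 1.555, -0.011, 1.109, -0.083], TCP at [0.248, 0.628, 0.245] pointing down, gripper open.
Joint ranges: [-2.96, 2.96], [-0.34, 2.1], [-1.41, 1.46], [0.24, 2.44], [-1.37, 4.51], [0.17, 1.92], [-2.96, 2.96]. Speed limits (rad/s): [2.39, 2.39, 3.14, 3.14, 3.14, 3.14, 3.14].

INTERFACE

Orientations are given as a rotation vector (axis times angle).
In Python, from bench import r, imaging, look_for, outline_of gives the robot as it stands. The module is installed in compiled form; this text tells all that it offers.
- The arm moves only by the tool carry_out, never from a script. Its arguments are lists of equal length, an entry for each row: "offset": the shift along the tool's x, y, z as a fraction of full scale, a list of three; "turn": the turn, a rotation vector about the tool's x, y, z as a fraction of full scale, a list of three. A call has 1 to 8 rows; each row is the pose to reach, as a shift and turn from the pose commanded when the call began, along the tool's axes at that moment; what a row does not reach only later rows make up. Full scale, the value 1, is 0.5 m for a shift and 1.5 rad for a turn. A row lasts 1/10 s, in which the tool goes at most 50 mm and 8.59 degrees, less where a joint would pass 70% of its speed; a pose out of reach is approached as far as the arm can. A call with a number of a shift or a turn outside -1 to 1 is refused whole. A call with a gripper value outside its range is refused whole. "hand" is the closure, from 0 (fully open) to 1 (shut), set as the call begins (left out, the last holds). The fingers move at their own pace and stop on an object; "force" is the grip in N (left out, the last holds). Time passes only in rows, so rows that repeat a pose let the fingers close. It gives the time, the measured TCP pose, the force and the opening at its end, in the units of the state.
- r.get_obs(): the state, without advancing time (a new reading comes with each control period).
- imaging.grab_frame(name): name is "scene" or "top"; returns a dict with "pixels" (420x560x3 uint8, red, green, blue), "fx", "fy", "cx", "cy" (pixels), "k1" (the pictures are not rectified: a ray, as slopes to the right and down, at radius r is drawn at 1 + k1 r^2 times it, then the intrinsics apply), "R" (3x3) and "t" (3): a world point X has camera coordinates R X + t. Camera axes: x right, y down, z forward; pixel columns grow to the right and rows downward; lengths in m; the calibration is good to about 2 mm. A picture is of the moment at which its call begins. There is no depth.
- r.hand_in(): hands the job in, once; it reports no verdict.
Trained networks look in the newest picture that a camera, given by its name, has taken for a name from the list of things; names that differ only in an ending like _2 or _b are one class to them, and where a whole thing is asked for, a point or a joint stands for the part that bears it (a point fixed in the world has none). Each returns a list of dicts, best first, with "score" (0 to 1); they miss things now and then, are a little off and sometimes report something else, mostly with a low value. They report only what shows in the picture. A call takes as long as a camera call. They do not tell look-alikes from the thing itself.
- look_for(query, camera): "xyz" ([x, y, z] in m, in the coordinates of the camera as it stood for that picture, good to about 4 mm: the middle of the surface that is visible of it).
- outline_of(query, camera): "region" (420x560 bool, what is visible of it).
The state is a dict: "clock": time; "joints": joint angles; "qvel": joint speeds; "tau": joint torques, N m; "tcp_pos": TCP position; "orientation": TCP orientation; "contact_force": force on the tool from outside, world axes, zero at the start; "moment": the same for the moment, N m; "grip_width": finger opening in m.
Only numpy, scipy, OpenCV 4.12 (cv2) and the standard library are available. Lean on these libraries where they do the work, as an engineer would, in place of code of your own. Each camera call takes 0.05 s, during which the arm holds its last target. There are 200 camera calls.

## Working session

There is one attempt and no reset: what is moved stays moved. The work goes in short steps, Python scripts to look and compute and a tool call to move; the robot and the scene stay as the last step left them, time stands still between calls to the robot, and variables do not carry over. Pictures are saved under pics/ and viewed, about 12 in all and at most 16, crops included, and the job is handed in when it is done.

Besides the shell and the picture viewer there is one more tool, called after "Request:" as name(argument=value, ...), one argument or row to a line, values as JSON. carry_out: Moves the arm, as the interface text tells. Shift numbers are shares of 0.5 m and turn numbers shares of 1.5 rad, none past 1 either way. Its arguments: {"type":"object","properties":{"offset":{"type":"array","items":{"type":"array","items":{"type":"number","minimum":-1,"maximum":1}}},"turn":{"type":"array","items":{"type":"array","items":{"type":"number","minimum":-1,"maximum":1}}},"hand":{"type":"number"},"force":{"type":"number"}},"required":["offset","turn"]}

```bash
mkdir -p pics; cat > h.py <<'E'
import numpy as np, cv2
from bench import r, imaging, look_for, outline_of
from scipy.spatial.transform import Rotation as Ro
def snap(c,f=None):
    d=imaging.grab_frame(c)
    if f: cv2.imwrite('pics/'+f,d['pixels'][:,:,::-1])
    return d
def w(d,x): return np.array(d['R']).T@(np.array(x)-np.array(d['t']))
def pix(d,X):
    p=np.array(d['R'])@np.array(X)+np.array(d['t']); s=p[:2]/p[2]; s=s*(1+d['k1']*s@s)
    return np.array([d['fx']*s[0]+d['cx'],d['fy']*s[1]+d['cy']])
def ray(d,u,v,z):
    q=np.array([(u-d['cx'])/d['fx'],(v-d['cy'])/d['fy']]); s=q.copy()
    for _ in range(20): s=q/(1+d['k1']*s@s)
    R=np.array(d['R']); o=-R.T@np.array(d['t']); k=R.T@np.array([s[0],s[1],1]); return o+k*(z-o[2])/k[2]
E
python3 - <<'E'
from h import *
print(r.get_obs(), r.nose_length)
for c in ['top','scene']:
    d=snap(c,c+'0.png'); print(c,'cam at',w(d,[0,0,0]).round(3), d['fx'])
    for n in ['big_gear','spacer','bearing','small_gear','collar','red_stand','blue_stand','wrench','oil','crate']:
        for q in look_for(n,c)[:3]: 
            X=w(d,q['xyz']);print(n,round(q['score'],2),X.round(3),pix(d,X).round())
E
```

```text
{'clock': 0.0, 'joints': array([-1.30309215,  0.47780633,  0.02234768,  1.55648456, -0.01154725,
        1.10927893, -0.08312625]), 'qvel': array([-5.92851540e-04,  1.39867667e-03,  1.31706253e-04,  4.15074693e-05,
       -1.19049456e-03, -9.92945487e-04,  8.23745883e-04]), 'tau': array([ 1.58323005e-04, -5.96449220e+01,  1.60827778e+00, -2.81201130e+01,
        1.25066412e-02,  9.18955629e-03,  1.60478385e-05]), 'tcp_pos': array([0.24753193, 0.62735263, 0.24430767]), 'orientation': array([-5.86848934e-01, -3.08604140e+00,  2.87906967e-03]), 'contact_force': array([0.64991274, 1.37062558, 0.2637227 ]), 'moment': array([-0.02926984, -0.05227704, -0.03461783]), 'grip_width': 0.08571771870373027} 0.014
top cam at [ 0.494 -0.024  1.292] 438.64240164979543
big_gear 0.74 [ 0.769 -0.077  0.004] [311. 154.]
big_gear 0.68 [0.597 0.207 0.019] [214. 209.]
spacer 0.58 [ 0.64  -0.219  0.014] [359. 197.]
spacer 0.3 [0.599 0.204 0.018] [215. 208.]
bearing 0.53 [ 0.463 -0.127  0.013] [327. 257.]
small_gear 0.58 [ 0.612 -0.01   0.02 ] [288. 205.]
collar 0.58 [0.448 0.113 0.014] [244. 261.]
red_stand 0.77 [ 0.439 -0.32   0.01 ] [393. 266.]
blue_stand 0.69 [0.459 0.304 0.01 ] [180. 255.]
wrench 0.79 [0.625 0.428 0.011] [142. 199.]
oil 0.94 [ 0.589 -0.409  0.058] [428. 214.]
crate 0.85 [ 0.769 -0.079  0.003] [312. 154.]
scene cam at [1.143 0.635 0.586] 438.8747253229156
spacer 0.56 [ 0.639 -0.215  0.017] [223. 194.]
bearing 0.58 [ 0.457 -0.122  0.024] [300. 183.]
small_gear 0.73 [ 0.618 -0.09   0.016] [259. 212.]
small_gear 0.66 [ 0.615 -0.004  0.016] [282. 227.]
collar 0.67 [0.446 0.113 0.016] [370. 223.]
red_stand 0.89 [ 0.442 -0.313  0.02 ] [261. 159.]
blue_stand 0.78 [0.469 0.312 0.014] [439. 270.]
wrench 0.76 [0.622 0.435 0.007] [449. 349.]
oil 0.79 [ 0.597 -0.4    0.047] [199. 155.]
crate 0.66 [ 0.761 -0.072  0.015] [212. 238.]
```

View pics/top0.png

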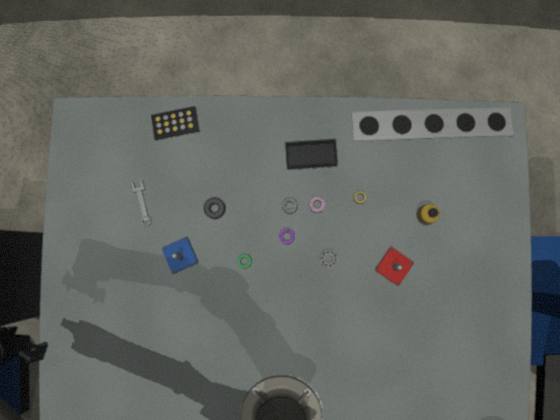

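View pics/scene0.png

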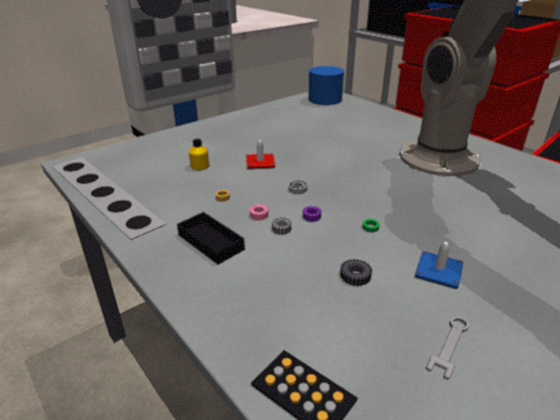

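The top view shows the parts: big gear (214,208), small gear (289,205), spacer (360,197), bearing (328,258) and collar (245,261). The stands are blue (180,255) and red (395,266). The decoys are pink (317,204) and purple (287,236). The scene view agrees. Next I'll fit centres from both cameras.

```bash
cat >> h.py <<'E'
D=dict(big_gear=(62,18),spacer=(36,16),bearing=(52,16),small_gear=(45,18),collar=(40,14))
def ringpts(x,y,n,z0=0):
    a=np.linspace(0,2*np.pi,48,endpoint=False); R,h=D[n][0]/2e3,D[n][1]/1e3
    return np.array([[x+R*np.cos(t),y+R*np.sin(t),z] for z in (z0,z0+h) for t in a])
def hullc(P):
    h=cv2.convexHull(np.float32(P)); m=cv2.moments(h); return np.array([m['m10'],m['m01']])/m['m00'], m['m00']
def fit(d,c,g,f):
    """match hull centroid of network outline (nearest guess g) with that of model points f(x,y)"""
    best=None; pg=pix(d,[g[0],g[1],.01])
    for o in outline_of(c[1],c[0]):
        v,u=np.nonzero(o['region'])
        if len(u)<20: continue
        k,a=hullc(np.c_[u,v])
        if best is None or np.hypot(*(k-pg))<np.hypot(*(best[0]-pg)): best=(k,a,o['score'])
    if best is None: return None
    from scipy.optimize import least_squares
    s=least_squares(lambda p: hullc([pix(d,X) for X in f(*p)])[0]-best[0],g,diff_step=1e-3)
    return s.x.round(4),round(best[1]),round(hullc([pix(d,X) for X in f(*s.x)])[1]),round(best[2],2)
E
python3 - <<'E'
from h import *
G=dict(big_gear=(.6,.207),spacer=(.64,-.217),bearing=(.46,-.125),small_gear=(.613,-.007),collar=(.447,.113))
S=dict(red_stand=(.44,-.318),blue_stand=(.462,.308))
YAW=dict(red_stand=np.radians(35),blue_stand=np.radians(20))
def stand(y0):
    def f(x,y):
        P=[]
        for z in (0,.012):
            for k in range(4):
                a=y0+np.pi/4+k*np.pi/2; P.append([x+.0594*np.cos(a),y+.0594*np.sin(a),z])
        for z,R in ((.06,.0095),(.072,.004)):
            for a in np.linspace(0,6.28,16): P.append([x+R*np.cos(a),y+R*np.sin(a),z])
        return P
    return f
for c in ['top','scene']:
    d=snap(c)
    for n,g in G.items(): print(c,n,fit(d,(c,n),g,lambda x,y:ringpts(x,y,n)))
    for n,g in S.items(): print(c,n,fit(d,(c,n),g,stand(YAW[n])))
    im=d['pixels'][:,:,::-1]
    if c=='top':
        A=[cv2.resize(im[y-28:y+28,x-37:x+38],(400,300),interpolation=cv2.INTER_CUBIC) for x,y in((180,255),(395,266))]
    else:
        A+=[cv2.resize(im[y-28:y+28,x-37:x+38],(400,300),interpolation=cv2.INTER_CUBIC) for x,y in((440,263),(261,156))]
cv2.imwrite('pics/st.png',np.vstack([np.hstack(A[:2]),np.hstack(A[2:])]))
R0=Ro.from_rotvec(r.get_obs()['orientation']); R1=Ro.from_matrix(np.array([[0,1,0],[1,0,0],[0,0,-1.]]))
print('turn',(R0.inv()*R1).as_rotvec()/1.5, 'Rows',R0.as_matrix().round(4))
E
```

```text
top big_gear (array([0.6009, 0.209 ]), 356, 365, 0.56)
top spacer (array([ 0.6403, -0.2203]), 105, 128, 0.53)
top bearing (array([ 0.4587, -0.1309]), 222, 260, 0.77)
top small_gear (array([ 0.6121, -0.0141]), 184, 192, 0.69)
top collar (array([0.4464, 0.1138]), 118, 154, 0.56)
top red_stand (array([ 0.4409, -0.3235]), 772, 859, 0.94)
top blue_stand (array([0.461 , 0.3088]), 779, 831, 0.95)
scene big_gear (array([0.5953, 0.2043]), 642, 699, 0.73)
scene spacer (array([ 0.6335, -0.2255]), 135, 149, 0.61)
scene bearing (array([ 0.4515, -0.1335]), 198, 243, 0.65)
scene small_gear (array([ 0.6073, -0.0171]), 236, 288, 0.84)
scene collar (array([0.4397, 0.1111]), 180, 215, 0.75)
scene red_stand (array([ 0.434 , -0.3279]), 600, 666, 0.91)
scene blue_stand (array([0.4556, 0.3048]), 1547, 1620, 0.67)
turn [ 3.03359893e-05 -3.39085271e-05  7.96660148e-01] Rows [[-9.302e-01  3.670e-01  0.000e+00]
 [ 3.670e-01  9.302e-01  1.000e-04]
 [ 0.000e+00  1.000e-04 -1.000e+00]]
```

View pics/st.png

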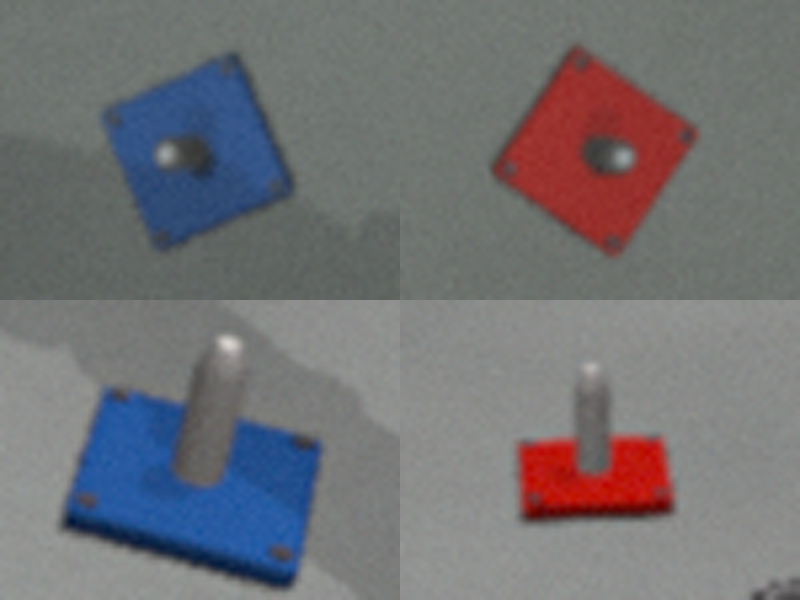

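Both cameras agree apart from a constant bias of about (-6, -4) mm, so I'll use the mean. Moving above the big gear, jaws along world x.

Request:
carry_out(
  offset=[
    [-0.96,-0.525,0.15],
    [-0.96,-0.525,0.15],
    [-0.96,-0.525,0.15],
    [-0.96,-0.525,0.15],
    [-0.96,-0.525,0.15],
    [-0.96,-0.525,0.15],
    [-0.96,-0.525,0.15],
    [-0.96,-0.525,0.15],
  ],
  turn=[
    [0,0,0.7967],
    [0,0,0.7967],
    [0,0,0.7967],
    [0,0,0.7967],
    [0,0,0.7967],
    [0,0,0.7967],
    [0,0,0.7967],
    [0,0,0.7967],
  ],
  hand=0,
  force=60,
)

```text
clock: 2.7
tcp_pos: [0.5025, 0.322, 0.1911]
orientation: [-2.228, -2.215, -0.001]
contact_force: [1.1, 0.5, -0.6]
grip_width: 0.0852
```

Request:
carry_out(
  offset=[
    [-0.23,0.191,0.18],
    [-0.23,0.191,0.18],
    [-0.23,0.191,0.18],
    [-0.23,0.191,0.18],
    [-0.23,0.191,0.18],
    [-0.23,0.191,0.18],
  ],
  turn=[
    [0,0,0],
    [0,0,0],
    [0,0,0],
    [0,0,0],
    [0,0,0],
    [0,0,0],
  ],
)

```text
clock: 3.3
tcp_pos: [0.5968, 0.2085, 0.1008]
orientation: [-2.222, -2.22, 0.0]
contact_force: [-0.4, 1.1, -0.4]
grip_width: 0.0855
```

```bash
python3 - <<'E'
from h import *
A=[]
o=r.get_obs();print(o['tcp_pos'],o['joints'].round(2))
for c in ['top','scene']:
    d=snap(c); im=d['pixels'][:,:,::-1].copy()
    u,v=pix(d,o['tcp_pos']).round().astype(int); 
    A.append(cv2.resize(im[v-60:v+60,u-80:u+80],(400,300),interpolation=cv2.INTER_CUBIC))
cv2.imwrite('pics/g1.png',np.hstack(A))
E
```

```text
[0.59681271 0.2085236  0.10081673] [-0.68  0.59  0.34  1.79 -0.26  0.8  -0.21]
```

View pics/g1.png

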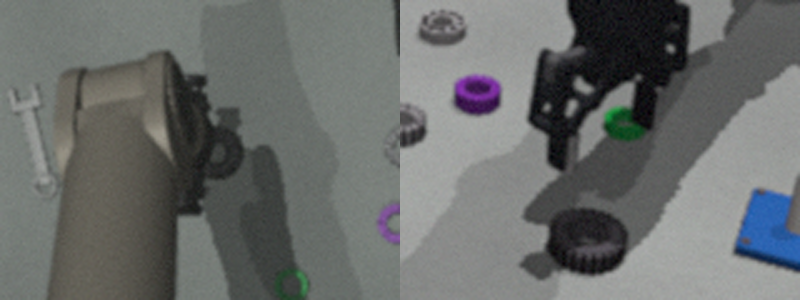

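Top view is mostly hidden by the arm. In the scene view the fingers straddle the spot above the gear. I'll descend, then touch down to find where the tips really are.

Request:
carry_out(
  offset=[
    [0,0,0.06],
    [0,0,0.12],
    [0,0,0.15],
    [0,0,0.16],
    [0,0,0.16],
    [0,0,0.16],
  ],
  turn=[
    [0,0,0],
    [0,0,0],
    [0,0,0],
    [0,0,0],
    [0,0,0],
    [0,0,0],
  ],
  hand=0.15,
)

```text
clock: 4.0
tcp_pos: [0.5972, 0.209, 0.0219]
orientation: [2.221, 2.222, 0.002]
contact_force: [0.3, 0.3, -0.8]
grip_width: 0.0729
```

Request:
carry_out(
  offset=[
    [0,0,0.003],
    [0,0,0.006],
    [0,0,0.009],
    [0,0,0.012],
    [0,0,0.012],
  ],
  turn=[
    [0,0,0],
    [0,0,0],
    [0,0,0],
    [0,0,0],
    [0,0,0],
  ],
)

```text
clock: 4.5
tcp_pos: [0.5967, 0.2083, 0.0147]
orientation: [-2.221, -2.221, 0.001]
contact_force: [-0.2, -0.3, 0.6]
grip_width: 0.0727
```

Request:
carry_out(
  offset=[
    [0,0,0.004],
    [0,0,0.008],
    [0,0,0.008],
  ],
  turn=[
    [0,0,0],
    [0,0,0],
    [0,0,0],
  ],
)

```text
clock: 4.8
tcp_pos: [0.5966, 0.2083, 0.0106]
orientation: [-2.221, -2.221, 0.001]
contact_force: [0.3, -0.8, -0.3]
grip_width: 0.0727
```

Request:
carry_out(
  offset=[
    [0,0,0.004],
    [0,0,0.004],
    [0,0,0.0],
    [0,0,0],
  ],
  turn=[
    [0,0,0],
    [0,0,0],
    [0,0,0],
    [0,0,0],
  ],
)

```text
clock: 5.2
tcp_pos: [0.5971, 0.2085, 0.0113]
orientation: [2.221, 2.221, 0.001]
contact_force: [-0.1, 0.4, 0.3]
grip_width: 0.0727
```

Request:
carry_out(
  offset=[
    [0,0,0.0],
    [0,0,0.0],
    [0,0,0.0],
    [0,0,0],
    [0,0,0],
  ],
  turn=[
    [0,0,0],
    [0,0,0],
    [0,0,0],
    [0,0,0],
    [0,0,0],
  ],
  hand=0.5,
  force=60,
)

```text
clock: 5.7
tcp_pos: [0.5982, 0.2086, 0.0125]
orientation: [2.221, 2.221, 0.004]
contact_force: [-0.2, -0.1, 8.2]
grip_width: 0.0598
```

```bash
python3 - <<'E'
from h import *
o=r.get_obs();print(o['tcp_pos'],o['contact_force'].round(1),o['grip_width'])
d=snap('scene'); im=d['pixels'][:,:,::-1].copy()
u,v=pix(d,o['tcp_pos']).round().astype(int)
cv2.imwrite('pics/g2.png',cv2.resize(im[v-40:v+35,u-50:u+50],(600,450),interpolation=cv2.INTER_CUBIC))
E
```

```text
[0.59820814 0.2085758  0.01245512] [-0.2 -0.1  8.2] 0.05979996002304563
```

View pics/g2.png

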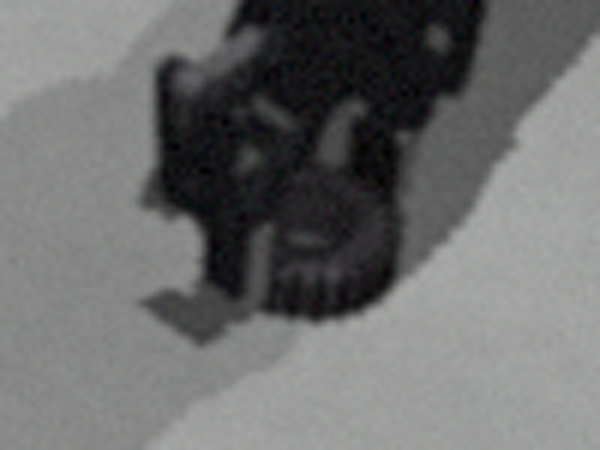

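Gear gripped, but the tips press lightly on the bench (8 N). I'll regrip about 4 mm higher.

Request:
carry_out(
  offset=[
    [0,0,0.0],
    [0,0,-0.002],
    [0,0,-0.008],
    [0,0,-0.008],
  ],
  turn=[
    [0,0,0],
    [0,0,0],
    [0,0,0],
    [0,0,0],
  ],
  hand=0.15,
)

```text
clock: 6.15
tcp_pos: [0.5969, 0.2085, 0.0152]
orientation: [2.222, 2.221, 0.0]
contact_force: [0.1, 0.5, -0.2]
grip_width: 0.0725
```

Request:
carry_out(
  offset=[
    [0,0,0.0],
    [0,0,0.0],
    [0,0,0.0],
    [0,0,0],
    [0,0,0],
  ],
  turn=[
    [0,0,0],
    [0,0,0],
    [0,0,0],
    [0,0,0],
    [0,0,0],
  ],
  hand=0.5,
)

```text
clock: 6.65
tcp_pos: [0.5972, 0.2085, 0.016]
orientation: [2.221, 2.222, 0.001]
contact_force: [-2.3, -1.1, 9.4]
grip_width: 0.0597
```

Request:
carry_out(
  offset=[
    [0,0,-0.05],
    [0,0,-0.12],
    [0,0,-0.2],
    [0,0,-0.2],
    [0,0,-0.2],
  ],
  turn=[
    [0,0,0],
    [0,0,0],
    [0,0,0],
    [0,0,0],
    [0,0,0],
  ],
)

```text
clock: 7.15
tcp_pos: [0.5967, 0.2086, 0.1151]
orientation: [-2.221, -2.221, -0.001]
contact_force: [-0.5, -0.5, -4.1]
grip_width: 0.0594
```

```bash
python3 - <<'E'
from h import *
o=r.get_obs();print(o['tcp_pos'],o['contact_force'].round(1),o['grip_width'])
for c in ['top','scene']:
    d=snap(c); g=o['tcp_pos']; z0=g[2]-.0145
    print(c,fit(d,(c,'big_gear'),(g[0],g[1]),lambda x,y:ringpts(x,y,'big_gear',z0)))
    for q in look_for('big_gear',c)[:2]: print(w(d,q['xyz']).round(4),q['score'])
im=d['pixels'][:,:,::-1].copy()
u,v=pix(d,o['tcp_pos']).round().astype(int)
cv2.imwrite('pics/g3.png',cv2.resize(im[v-40:v+35,u-50:u+50],(600,450),interpolation=cv2.INTER_CUBIC))
E
```

```text
[0.59670637 0.20855296 0.11511235] [-0.5 -0.5 -4.1] 0.05942897339206456
top (array([0.5949, 0.1895]), 126, 430, 0.6)
[0.5908 0.1853 0.1175] 0.47
scene (array([0.5902, 0.216 ]), 487, 756, 0.77)
[0.4678 0.31   0.0143] 0.71
[0.5947 0.2215 0.1187] 0.68
```

View pics/g3.png

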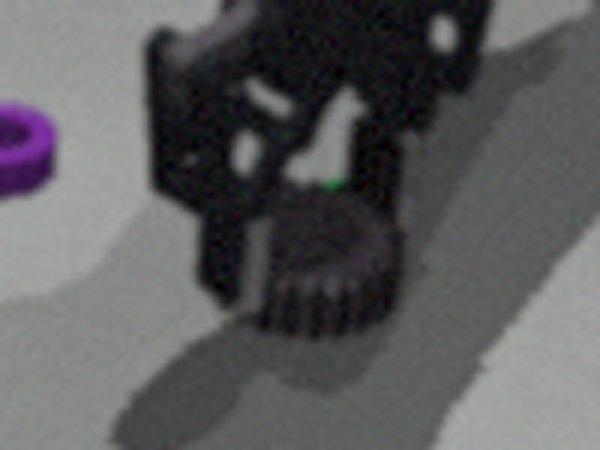

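```bash
python3 - <<'E'
from h import *
from scipy.optimize import least_squares
o=r.get_obs(); g=o['tcp_pos']; d=snap('scene'); im=d['pixels'][:,:,::-1].copy()
u0,v0=pix(d,g).round(); ur=u0-50+402/6; vb=v0-40+337/6
for z0 in (g[2]-.0145,g[2]-.016):
    f=lambda p:(lambda P:np.array([P[:,0].max()-ur,P[:,1].max()-vb]))(np.array([pix(d,X) for X in ringpts(*p,'big_gear',z0)]))
    print(least_squares(f,g[:2],diff_step=1e-3).x.round(4), f(g[:2]))
h=np.array([pix(d,X) for X in ringpts(g[0],g[1],'big_gear',g[2]-.016)])
h=(h-[u0-50,v0-40])*6
c=cv2.resize(im[int(v0)-40:int(v0)+35,int(u0)-50:int(u0)+50],(600,450),interpolation=cv2.INTER_CUBIC)
cv2.polylines(c,[cv2.convexHull(np.int32(h))],True,(0,0,255),1)
cv2.imwrite('pics/g4.png',c)
E
```

```text
[0.5961 0.2091] [-0.37319031 -0.27384739]
[0.5944 0.2079] [-0.46759803  0.3785545 ]
```

View pics/g4.png

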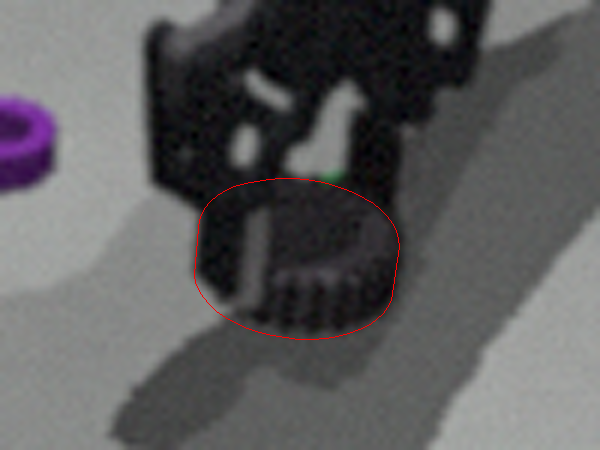

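Outline predicted from the TCP matches the held gear within about 1.5 mm, so scene-camera bias is small. Next: fit the stand plates by colour.

```bash
python3 - <<'E'
from h import *
from scipy.optimize import least_squares
def plate(x,y,a0):
    return [[x+.0594*np.cos(a0+k*np.pi/2),y+.0594*np.sin(a0+k*np.pi/2),z] for z in(0,.012) for k in range(4)]
def mom(P):
    h=cv2.convexHull(np.float32(P)); m=cv2.moments(h); return h,np.array([m['m10'],m['m01']])/m['m00'],m['m00']
for c in ['top','scene']:
    d=snap(c); im=d['pixels'].astype(float); print(c,np.round([d['cx'],d['cy']],2))
    for n,g,k in (('red',(.4375,-.3257),0),('blue',(.458,.307),2)):
        m=im[:,:,k]-np.max(im[:,:,[i for i in range(3) if i!=k]],axis=2)
        p=pix(d,[*g,.01]); U,V=np.meshgrid(range(560),range(420)); thr=m[(np.hypot(U-p[0],V-p[1])<12)]; t=np.percentile(thr,60)/2
        M=(m>t)&(np.hypot(U-p[0],V-p[1])<55); lab=cv2.connectedComponentsWithStats(M.astype(np.uint8)); i=1+np.argmax(lab[2][1:,4]); M=lab[1]==i
        v,u=np.nonzero(M); h,_,A=mom(np.c_[u,v])
        # grow hull by half pixel handled by area print; match support in 16 directions
        th=np.arange(32)*np.pi/16; dirs=np.c_[np.cos(th),np.sin(th)]
        s=(h[:,0]@dirs.T).max(0)
        f=lambda q:(np.array([pix(d,X) for X in plate(*q[:3])])@dirs.T).max(0)-s-q[3]
        b=min((least_squares(f,[*g,a,0.3],x_scale=[.01,.01,.1,.5]) for a in np.arange(0,1.6,.3)),key=lambda q:q.cost)
        print(n,b.x.round(4),'rms px',np.sqrt(2*b.cost/32).round(2))
E
```

```text
top [282.27 203.41]
red [ 0.4408 -0.3235  1.7325  2.2428] rms px 0.72
blue [  0.4606   0.2286   0.8438 -20.0916] rms px 10.14
scene [281.05 211.69]
red [ 0.4305 -0.3321  0.2152  1.863 ] rms px 0.54
blue [0.4525 0.3049 1.2312 2.1132] rms px 0.58
```

Request:
carry_out(
  offset=[
    [-0.8,-0.2385,0],
    [-0.8,-0.2385,0],
    [-0.8,-0.2385,0],
    [-0.8,-0.2385,0],
    [-0.8,-0.2385,0],
    [-0.8,-0.2385,0],
    [-0.8,-0.2385,0],
    [-0.8,-0.2385,0],
  ],
  turn=[
    [0,0,0],
    [0,0,0],
    [0,0,0],
    [0,0,0],
    [0,0,0],
    [0,0,0],
    [0,0,0],
    [0,0,0],
  ],
)

```text
clock: 8.4
tcp_pos: [0.482, -0.1768, 0.1152]
orientation: [2.221, 2.221, 0.001]
contact_force: [0.8, -0.3, -2.7]
grip_width: 0.0594
```

Request:
carry_out(
  offset=[
    [-0.296,-0.088,0],
    [-0.296,-0.088,0],
    [-0.296,-0.088,0],
    [-0.296,-0.088,0.02],
    [-0.296,-0.088,0.02],
    [-0.296,-0.088,0.02],
  ],
  turn=[
    [0,0,0],
    [0,0,0],
    [0,0,0],
    [0,0,0],
    [0,0,0],
    [0,0,0],
  ],
)

```text
clock: 9.0
tcp_pos: [0.4388, -0.3216, 0.1046]
orientation: [-2.219, -2.221, -0.001]
contact_force: [0.3, 0.9, -4.0]
grip_width: 0.0595
```

```bash
cat >> h.py <<'E'
def view(f,n=None,dz=.0155,c2=('top','scene'),S=6,tgt=None):
    """crops of both cameras round the TCP with the outline expected of part n (red) and post tip/foot at tgt (green)"""
    o=r.get_obs(); g=o['tcp_pos']; A=[]
    print(g.round(4),o['contact_force'].round(1),round(o['grip_width'],4))
    for c in c2:
        d=snap(c); im=d['pixels'][:,:,::-1]; u,v=pix(d,[g[0],g[1],.05]).round().astype(int)
        u=min(max(u,33),526); v=min(max(v,37),382)
        k=cv2.resize(im[v-37:v+38,u-33:u+33],None,fx=S,fy=S,interpolation=cv2.INTER_CUBIC)
        T=lambda P:np.int32((np.array([pix(d,X) for X in P])-[u-33,v-37]+.5)*S)
        if n: cv2.polylines(k,[cv2.convexHull(T(ringpts(g[0],g[1],n,g[2]-dz)))],True,(0,0,255),1)
        if tgt is not None:
            for z in (.072,.06,.012):
                R=.004 if z>.07 else .0095
                cv2.polylines(k,[T([[tgt[0]+R*np.cos(a),tgt[1]+R*np.sin(a),z] for a in np.arange(0,6.28,.3)])],True,(0,255,0),1)
        A.append(k)
    cv2.imwrite('pics/'+f,np.hstack(A))
E
python3 -c "
from h import *
view('p1.png','big_gear',tgt=(.438,-.325))"
```

```text
[ 0.4388 -0.3216  0.1046] [ 0.3  0.9 -4. ] 0.0595
```

View pics/p1.png

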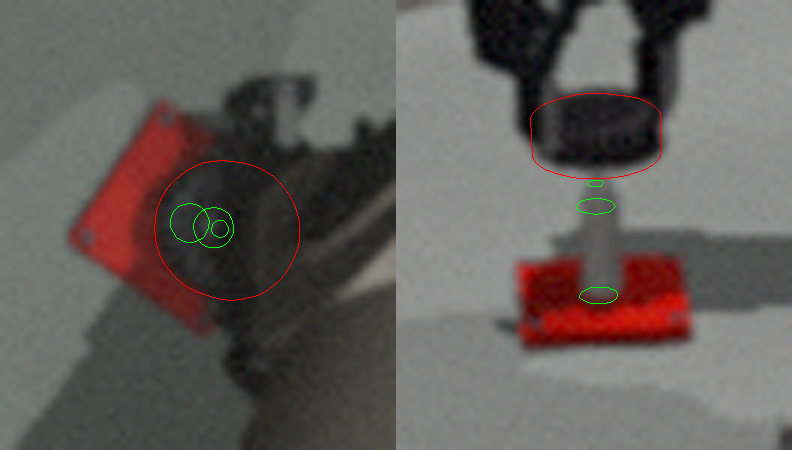

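Scene view: the post axis is about 6 display px (about 2–3 mm) right of my target, and the gear's lower edge sits higher than predicted. One clean close-up now that the arm has settled.

```bash
python3 -c "
from h import *
view('p2.png',None,c2=('scene',),S=8)
d=snap('scene');
for q in look_for('big_gear','scene')[:2]+look_for('red_stand','scene')[:1]: print(w(d,q['xyz']).round(4),q['score'])
o=r.get_obs();g=o['tcp_pos']
u,v=pix(d,[g[0],g[1],.05]).round()
for z in (.0155,.012,.009): print(z,((np.array([pix(d,X) for X in ringpts(g[0],g[1],'big_gear',g[2]-z)])-[u-33,v-37]+.5)*8)[:, :].min(0),((np.array([pix(d,X) for X in ringpts(g[0],g[1],'big_gear',g[2]-z)])-[u-33,v-37]+.5)*8).max(0))
"
```

```text
[ 0.4395 -0.3211  0.105 ] [ 0.4  0.6 -3.8] 0.0594
[ 0.4406 -0.3038  0.1092] 0.5
[ 0.4554 -0.1234  0.0218] 0.22
[ 0.4393 -0.3116  0.0202] 0.71
0.0155 [178.46459462 123.4709575 ] [352.42056828 236.98998747]
0.012 [178.04650909 114.39468298] [352.26267055 227.77052648]
0.009 [177.68719425 106.5940453 ] [352.12697022 219.84604335]
```

View pics/p2.png

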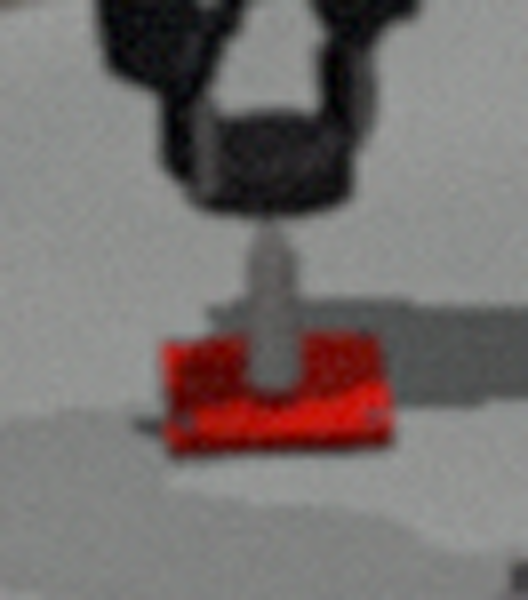

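Scene-camera bias shows mainly along its viewing depth: the held gear also appears about 2 px high. That favours the top camera's positions. The gear is within about 3 mm of the post axis and the taper gives 8 mm of capture. Lowering gently and watching the side force.

Request:
carry_out(
  offset=[
    [0,0,0.015],
    [0,0,0.03],
    [0,0,0.036],
    [0,0,0.042],
    [0,0,0.048],
    [0,0,0.05],
    [0,0,0.05],
  ],
  turn=[
    [0,0,0],
    [0,0,0],
    [0,0,0],
    [0,0,0],
    [0,0,0],
    [0,0,0],
    [0,0,0],
  ],
)

```text
clock: 10.0
tcp_pos: [0.4385, -0.323, 0.0798]
orientation: [-2.222, -2.221, 0.0]
contact_force: [-0.2, -0.4, -2.9]
grip_width: 0.0596
```

Request:
carry_out(
  offset=[
    [0,0,0.006],
    [0,0,0.012],
    [0,0,0.018],
    [0,0,0.022],
    [0,0,0.022],
  ],
  turn=[
    [0,0,0],
    [0,0,0],
    [0,0,0],
    [0,0,0],
    [0,0,0],
  ],
)

```text
clock: 10.5
tcp_pos: [0.4384, -0.3228, 0.0686]
orientation: [-2.221, -2.221, 0.0]
contact_force: [-0.1, 1.0, -3.0]
grip_width: 0.0597
```

Below the taper with no side force. Continuing down to the plate.

Request:
carry_out(
  offset=[
    [0,0,0.014],
    [0,0,0.028],
    [0,0,0.042],
    [0,0,0.056],
    [0,0,0.068],
    [0,0,0.072],
    [0,0,0.072],
  ],
  turn=[
    [0,0,0],
    [0,0,0],
    [0,0,0],
    [0,0,0],
    [0,0,0],
    [0,0,0],
    [0,0,0],
  ],
)

```text
clock: 11.2
tcp_pos: [0.4383, -0.3228, 0.0325]
orientation: [-2.221, -2.221, 0.0]
contact_force: [-0.9, -0.3, -3.2]
grip_width: 0.0597
```

Request:
carry_out(
  offset=[
    [0,0,0.003],
    [0,0,0.006],
    [0,0,0.008],
    [0,0,0.008],
  ],
  turn=[
    [0,0,0],
    [0,0,0],
    [0,0,0],
    [0,0,0],
  ],
)

```text
clock: 11.6
tcp_pos: [0.4386, -0.3229, 0.0289]
orientation: [-2.222, -2.221, -0.0]
contact_force: [-0.1, -0.1, -3.8]
grip_width: 0.0595
```

Request:
carry_out(
  offset=[
    [0,0,0.002],
    [0,0,0.004],
    [0,0,0.006],
    [0,0,0.006],
  ],
  turn=[
    [0,0,0],
    [0,0,0],
    [0,0,0],
    [0,0,0],
  ],
)

```text
clock: 12.0
tcp_pos: [0.4387, -0.323, 0.0279]
orientation: [2.222, 2.221, 0.002]
contact_force: [-5.8, 3.7, 20.4]
grip_width: 0.0594
```

Seated: 20 N contact at TCP z 0.028, as expected. Releasing and lifting.

Request:
carry_out(
  offset=[
    [0,0,-0.003],
    [0,0,-0.003],
    [0,0,-0.003],
    [0,0,-0.02],
    [0,0,-0.1],
    [0,0,-0.18],
    [0,0,-0.18],
    [0,0,-0.18],
  ],
  turn=[
    [0,0,0],
    [0,0,0],
    [0,0,0],
    [0,0,0],
    [0,0,0],
    [0,0,0],
    [0,0,0],
    [0,0,0],
  ],
  hand=0.12,
)

```text
clock: 12.8
tcp_pos: [0.4392, -0.3232, 0.1172]
orientation: [2.22, 2.22, 0.002]
contact_force: [-0.6, -0.3, -0.5]
grip_width: 0.0754
```

Request:
carry_out(
  offset=[
    [0.204,0.403,0],
    [0.204,0.403,0],
    [0.204,0.403,0],
    [0.204,0.403,0],
    [0.204,0.403,0],
    [0.204,0.403,0.04],
    [0.204,0.403,0.06],
    [0.204,0.403,0.06],
  ],
  turn=[
    [0,0,0],
    [0,0,0],
    [0,0,0],
    [0,0,0],
    [0,0,0],
    [0,0,0],
    [0,0,0],
    [0,0,0],
  ],
  hand=0.3,
)

```text
clock: 13.6
tcp_pos: [0.6374, -0.2208, 0.083]
orientation: [-2.219, -2.217, 0.005]
contact_force: [-0.8, -0.4, 0.3]
grip_width: 0.0598
```

```bash
python3 -c "
from h import *
d=snap('top'); print(fit(d,('top','red_stand'),(.44,-.323),lambda x,y:ringpts(x,y,'big_gear',.012)))
print(fit(d,('top','big_gear'),(.44,-.323),lambda x,y:ringpts(x,y,'big_gear',.012)))
print(fit(d,('top','spacer'),(.64,-.223),lambda x,y:ringpts(x,y,'spacer')))
view('q1.png','spacer',dz=.016,tgt=(.44,-.323))"
```

```text
(array([ 0.4398, -0.3254]), 718, 390, 0.65)
(array([ 0.4423, -0.3218]), 339, 390, 0.7)
(array([ 0.4629, -0.1207]), 120, 126, 0.19)
[ 0.6397 -0.2218  0.0866] [0.4 0.6 0.1] 0.0599
```

View pics/q1.png

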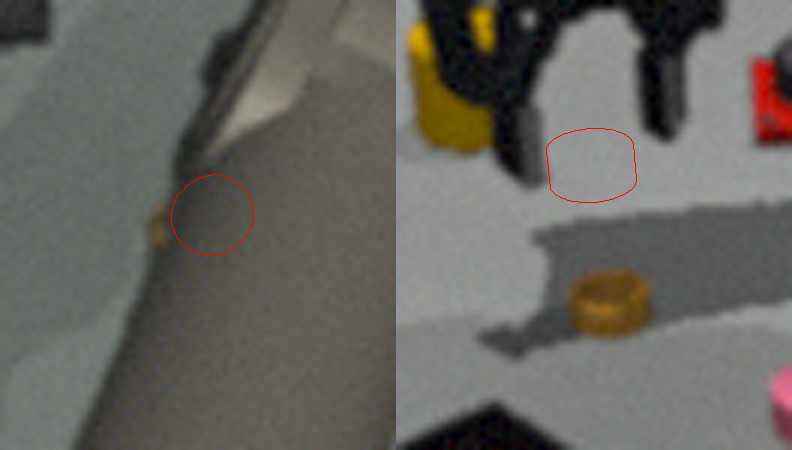

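The seated gear shows the top camera reads about (+3.6, +1.2) mm high, so the mean of the cameras was right. Spacer at (0.637, -0.222). Correct, descend, grip.

Request:
carry_out(
  offset=[
    [0,-0.006,0.04],
    [0,-0.006,0.09],
    [0,-0.006,0.13],
    [0,-0.006,0.143],
    [0,-0.006,0.143],
    [0,-0.006,0.143],
  ],
  turn=[
    [0,0,0],
    [0,0,0],
    [0,0,0],
    [0,0,0],
    [0,0,0],
    [0,0,0],
  ],
)

```text
clock: 14.5
tcp_pos: [0.6377, -0.2214, 0.0156]
orientation: [2.221, 2.22, 0.001]
contact_force: [-0.0, 0.0, -0.0]
grip_width: 0.0596
```

Request:
carry_out(
  offset=[
    [0,0,0.0],
    [0,0,0.0],
    [0,0,0.0],
    [0,0,0],
    [0,0,0],
    [0,0,0],
  ],
  turn=[
    [0,0,0],
    [0,0,0],
    [0,0,0],
    [0,0,0],
    [0,0,0],
    [0,0,0],
  ],
  hand=0.75,
  force=40,
)

```text
clock: 15.1
tcp_pos: [0.638, -0.2213, 0.0162]
orientation: [2.22, 2.22, 0.002]
contact_force: [-1.0, 0.7, 5.8]
grip_width: 0.0347
```

Request:
carry_out(
  offset=[
    [0,0,-0.05],
    [0,0,-0.12],
    [0,0,-0.19],
    [0,0,-0.19],
  ],
  turn=[
    [0,0,0],
    [0,0,0],
    [0,0,0],
    [0,0,0],
  ],
)

```text
clock: 15.5
tcp_pos: [0.6404, -0.2225, 0.1155]
orientation: [2.216, 2.215, 0.008]
contact_force: [0.0, -0.1, -1.0]
grip_width: 0.0347
```

Request:
carry_out(
  offset=[
    [-0.207,-0.4,0],
    [-0.207,-0.4,0],
    [-0.207,-0.4,0],
    [-0.207,-0.4,0],
    [-0.207,-0.4,0],
    [-0.207,-0.4,0],
    [-0.207,-0.4,0],
    [-0.207,-0.4,0],
  ],
  turn=[
    [0,0,0],
    [0,0,0],
    [0,0,0],
    [0,0,0],
    [0,0,0],
    [0,0,0],
    [0,0,0],
    [0,0,0],
  ],
)

```text
clock: 16.3
tcp_pos: [0.4385, -0.3236, 0.1095]
orientation: [2.219, 2.223, 0.001]
contact_force: [0.3, 1.0, -1.0]
grip_width: 0.0351
```

```bash
python3 -c "
from h import *
view('q2.png','spacer',dz=.016,tgt=(.4375,-.325))"
```

```text
[ 0.4385 -0.3236  0.1095] [ 0.3  1.  -1. ] 0.0351
```

View pics/q2.png

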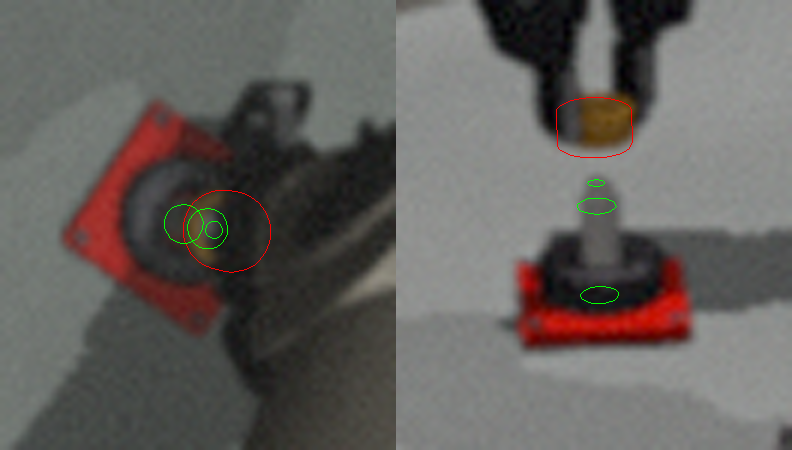

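Spacer held level about 1 mm from the post axis; the gear sits flat on the red plate. Lowering.

Request:
carry_out(
  offset=[
    [0,0,0.02],
    [0,0,0.04],
    [0,0,0.05],
    [0,0,0.06],
    [0,0,0.07],
    [0,0,0.078],
    [0,0,0.078],
  ],
  turn=[
    [0,0,0],
    [0,0,0],
    [0,0,0],
    [0,0,0],
    [0,0,0],
    [0,0,0],
    [0,0,0],
  ],
)

```text
clock: 17.1
tcp_pos: [0.4368, -0.3243, 0.0699]
orientation: [-2.221, -2.221, 0.0]
contact_force: [0.7, 0.2, -0.8]
grip_width: 0.0345
```

Request:
carry_out(
  offset=[
    [0,0,0.012],
    [0,0,0.024],
    [0,0,0.036],
    [0,0,0.044],
    [0,0,0.044],
  ],
  turn=[
    [0,0,0],
    [0,0,0],
    [0,0,0],
    [0,0,0],
    [0,0,0],
  ],
)

```text
clock: 17.6
tcp_pos: [0.4366, -0.3241, 0.0477]
orientation: [-2.221, -2.22, 0.001]
contact_force: [-0.2, 0.5, -0.8]
grip_width: 0.0345
```

Request:
carry_out(
  offset=[
    [0,0,0.002],
    [0,0,0.004],
    [0,0,0.006],
    [0,0,0.006],
  ],
  turn=[
    [0,0,0],
    [0,0,0],
    [0,0,0],
    [0,0,0],
  ],
)

```text
clock: 18.0
tcp_pos: [0.4372, -0.3245, 0.0461]
orientation: [2.222, 2.221, 0.001]
contact_force: [-1.9, 0.4, 4.7]
grip_width: 0.0345
```

Contact at 0.0461, exactly the expected height. Release, lift, go to the bearing.

Request:
carry_out(
  offset=[
    [0,0,0],
    [0,0,0],
    [0,0,0],
    [0,0,-0.02],
    [0,0,-0.09],
    [0,0,-0.15],
    [0,0,-0.15],
  ],
  turn=[
    [0,0,0],
    [0,0,0],
    [0,0,0],
    [0,0,0],
    [0,0,0],
    [0,0,0],
    [0,0,0],
  ],
  hand=0.3,
)

```text
clock: 18.7
tcp_pos: [0.4392, -0.3262, 0.1247]
orientation: [2.217, 2.216, 0.003]
contact_force: [-0.5, -0.0, -0.5]
grip_width: 0.0597
```

Request:
carry_out(
  offset=[
    [0.385,0.036,0],
    [0.385,0.036,0],
    [0.385,0.036,0],
    [0.385,0.036,0],
    [0.385,0.036,0.05],
    [0.385,0.036,0.09],
    [0.385,0.036,0.09],
    [0.385,0.036,0.09],
  ],
  turn=[
    [0,0,0],
    [0,0,0],
    [0,0,0],
    [0,0,0],
    [0,0,0],
    [0,0,0],
    [0,0,0],
    [0,0,0],
  ],
  hand=0.12,
)

```text
clock: 19.5
tcp_pos: [0.4547, -0.1322, 0.0756]
orientation: [-2.222, -2.22, 0.001]
contact_force: [0.2, 0.3, -0.6]
grip_width: 0.0755
```

```bash
python3 -c "
from h import *
print(r.get_obs()['tcp_pos'],r.get_obs()['joints'].round(2))
for c in('top','scene'):
    d=snap(c)
    print(fit(d,(c,'bearing'),(.456,-.13),lambda x,y:ringpts(x,y,'bearing')))
    print(fit(d,(c,'spacer'),(.44,-.323),lambda x,y:ringpts(x,y,'spacer',.03)))
    print(fit(d,(c,'big_gear'),(.44,-.323),lambda x,y:ringpts(x,y,'big_gear',.012)))
"
```

```text
[ 0.45472754 -0.13223142  0.07556921] [-0.15  0.43  0.36  2.18 -0.27  0.58  0.42]
None
None
(array([ 0.44  , -0.3236]), 357, 390, 0.51)
(array([ 0.4525, -0.1339]), 202, 243, 0.74)
(array([ 0.4329, -0.3208]), 56, 109, 0.63)
(array([ 0.4335, -0.3238]), 233, 261, 0.63)
```

Request:
carry_out(
  offset=[
    [0,0,0.04],
    [0,0,0.09],
    [0,0,0.115],
    [0,0,0.124],
    [0,0,0.124],
    [0,0,0.124],
  ],
  turn=[
    [0,0,0],
    [0,0,0],
    [0,0,0],
    [0,0,0],
    [0,0,0],
    [0,0,0],
  ],
)

```text
clock: 20.5
tcp_pos: [0.4555, -0.1321, 0.014]
orientation: [2.221, 2.221, 0.001]
contact_force: [0.8, -0.9, -0.0]
grip_width: 0.0749
```

Request:
carry_out(
  offset=[
    [0,0,0.0],
    [0,0,0.0],
    [0,0,0.0],
    [0,0,0],
    [0,0,0],
    [0,0,0],
  ],
  turn=[
    [0,0,0],
    [0,0,0],
    [0,0,0],
    [0,0,0],
    [0,0,0],
    [0,0,0],
  ],
  hand=0.6,
  force=50,
)

```text
clock: 21.1
tcp_pos: [0.456, -0.132, 0.0147]
orientation: [2.221, 2.22, 0.003]
contact_force: [-1.1, 1.1, 11.6]
grip_width: 0.0493
```

Request:
carry_out(
  offset=[
    [0,0,-0.05],
    [0,0,-0.12],
    [0,0,-0.2],
    [0,0,-0.2],
    [0,0,-0.2],
  ],
  turn=[
    [0,0,0],
    [0,0,0],
    [0,0,0],
    [0,0,0],
    [0,0,0],
  ],
)

```text
clock: 21.6
tcp_pos: [0.4555, -0.1316, 0.1142]
orientation: [2.22, 2.221, 0.003]
contact_force: [0.1, 0.1, -2.3]
grip_width: 0.0493
```

Request:
carry_out(
  offset=[
    [-0.386,-0.036,0],
    [-0.386,-0.036,0],
    [-0.386,-0.036,0],
    [-0.386,-0.036,0],
    [-0.386,-0.036,0],
    [-0.386,-0.036,0],
    [-0.386,-0.036,0],
  ],
  turn=[
    [0,0,0],
    [0,0,0],
    [0,0,0],
    [0,0,0],
    [0,0,0],
    [0,0,0],
    [0,0,0],
  ],
)

```text
clock: 22.3
tcp_pos: [0.4366, -0.3231, 0.1121]
orientation: [-2.218, -2.221, 0.0]
contact_force: [0.2, 0.8, -0.9]
grip_width: 0.0495
```

```bash
python3 -c "
from h import *
view('q3.png','bearing',dz=.0147,tgt=(.4375,-.325))"
```

```text
[ 0.4366 -0.3231  0.1121] [ 0.2  0.8 -0.9] 0.0495
```

View pics/q3.png

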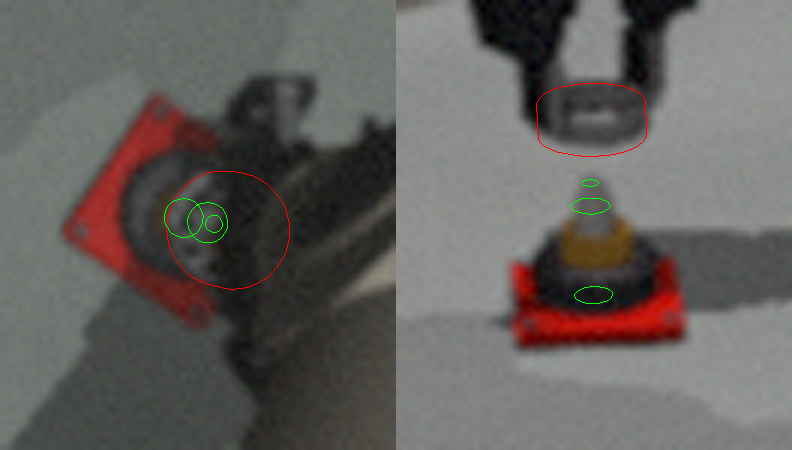

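Spacer sits flat on the gear; the bearing is held level over the post (both around display x 595). Lowering.

Request:
carry_out(
  offset=[
    [0,0,0.02],
    [0,0,0.04],
    [0,0,0.055],
    [0,0,0.065],
    [0,0,0.075],
    [0,0,0.082],
    [0,0,0.082],
  ],
  turn=[
    [0,0,0],
    [0,0,0],
    [0,0,0],
    [0,0,0],
    [0,0,0],
    [0,0,0],
    [0,0,0],
  ],
)

```text
clock: 23.1
tcp_pos: [0.4368, -0.3248, 0.072]
orientation: [-2.221, -2.221, 0.0]
contact_force: [0.7, 0.6, -0.8]
grip_width: 0.0488
```

Request:
carry_out(
  offset=[
    [0,0,0.006],
    [0,0,0.012],
    [0,0,0.018],
    [0,0,0.018],
  ],
  turn=[
    [0,0,0],
    [0,0,0],
    [0,0,0],
    [0,0,0],
  ],
)

```text
clock: 23.5
tcp_pos: [0.4368, -0.3247, 0.0631]
orientation: [-2.221, -2.221, 0.0]
contact_force: [-0.0, 0.2, -1.3]
grip_width: 0.0494
```

Request:
carry_out(
  offset=[
    [0,0,0.002],
    [0,0,0.004],
    [0,0,0.006],
    [0,0,0.008],
    [0,0,0.008],
  ],
  turn=[
    [0,0,0],
    [0,0,0],
    [0,0,0],
    [0,0,0],
    [0,0,0],
  ],
)

```text
clock: 24.0
tcp_pos: [0.4372, -0.325, 0.0608]
orientation: [2.222, 2.221, 0.002]
contact_force: [-3.4, 3.0, 13.7]
grip_width: 0.0493
```

Bearing home (13.7 N at 0.0608, expected 0.0607). Release, go to the small gear.

Request:
carry_out(
  offset=[
    [0,0,-0.002],
    [0,0,-0.002],
    [0,0,-0.002],
    [0,0,-0.02],
    [0,0,-0.08],
    [0,0,-0.14],
    [0,0,-0.14],
  ],
  turn=[
    [0,0,0],
    [0,0,0],
    [0,0,0],
    [0,0,0],
    [0,0,0],
    [0,0,0],
    [0,0,0],
  ],
  hand=0.12,
)

```text
clock: 24.7
tcp_pos: [0.439, -0.3267, 0.1334]
orientation: [2.217, 2.216, 0.003]
contact_force: [0.7, 0.8, -0.1]
grip_width: 0.0749
```

Request:
carry_out(
  offset=[
    [0.619,0.344,0],
    [0.619,0.344,0],
    [0.619,0.344,0],
    [0.619,0.344,0],
    [0.619,0.344,0],
    [0.619,0.344,0],
    [0.619,0.344,0],
    [0.619,0.344,0],
  ],
  turn=[
    [0,0,0],
    [0,0,0],
    [0,0,0],
    [0,0,0],
    [0,0,0],
    [0,0,0],
    [0,0,0],
    [0,0,0],
  ],
  hand=0.25,
)

```text
clock: 25.5
tcp_pos: [0.6118, -0.0063, 0.1289]
orientation: [-2.208, -2.232, -0.006]
contact_force: [-0.1, -0.3, -0.2]
grip_width: 0.0637
```

```bash
python3 -c "
from h import *
view('q4.png','small_gear',dz=.1)
for c in('top','scene'):
    d=snap(c)
    print(fit(d,(c,'small_gear'),(.609,-.015),lambda x,y:ringpts(x,y,'small_gear')))
    print(fit(d,(c,'bearing'),(.44,-.323),lambda x,y:ringpts(x,y,'bearing',.046)))
    print(fit(d,(c,'collar'),(.44,.112),lambda x,y:ringpts(x,y,'collar',)))
"
```

```text
[ 0.6118 -0.0063  0.1289] [-0.1 -0.3 -0.2] 0.0637
(array([ 0.6172, -0.0961]), 151, 194, 0.71)
(array([ 0.4388, -0.3228]), 254, 291, 0.73)
None
(array([ 0.6062, -0.0181]), 258, 288, 0.61)
None
(array([0.442 , 0.1108]), 162, 215, 0.52)
```

View pics/q4.png

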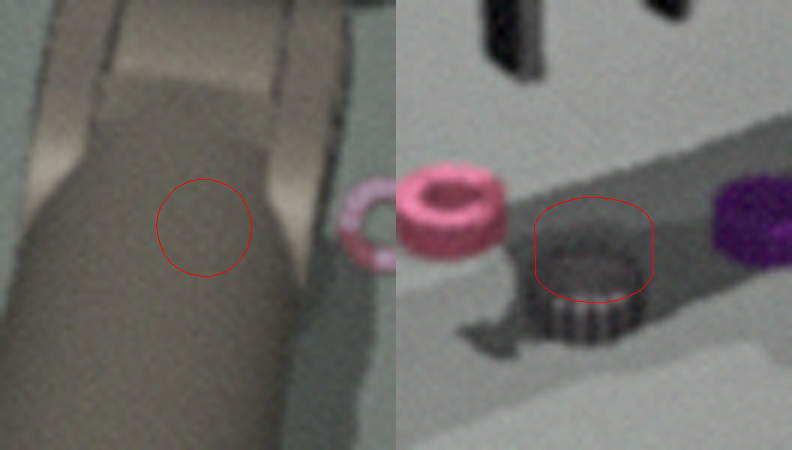

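The gear below is the right one, with pink to its left and purple to its right. Descend part way and check settled pose.

Request:
carry_out(
  offset=[
    [0,0,0.04],
    [0,0,0.1],
    [0,0,0.16],
    [0,0,0.18],
    [0,0,0.18],
    [0,0,0.18],
  ],
  turn=[
    [0,0,0],
    [0,0,0],
    [0,0,0],
    [0,0,0],
    [0,0,0],
    [0,0,0],
  ],
)

```text
clock: 26.6
tcp_pos: [0.6098, -0.0158, 0.0405]
orientation: [2.221, 2.22, 0.001]
contact_force: [0.3, -0.0, 0.1]
grip_width: 0.0638
```

Request:
carry_out(
  offset=[
    [0,0,0.02],
    [0,0,0.04],
    [0,0,0.05],
    [0,0,0.05],
    [0,0,0.05],
  ],
  turn=[
    [0,0,0],
    [0,0,0],
    [0,0,0],
    [0,0,0],
    [0,0,0],
  ],
)

```text
clock: 27.1
tcp_pos: [0.609, -0.0155, 0.0143]
orientation: [-2.222, -2.221, 0.0]
contact_force: [-0.3, 0.1, -0.4]
grip_width: 0.064
```

Request:
carry_out(
  offset=[
    [0,0,0.0],
    [0,0,0.0],
    [0,0,0.0],
    [0,0,0],
    [0,0,0],
    [0,0,0],
  ],
  turn=[
    [0,0,0],
    [0,0,0],
    [0,0,0],
    [0,0,0],
    [0,0,0],
    [0,0,0],
  ],
  hand=0.65,
)

```text
clock: 27.7
tcp_pos: [0.6096, -0.0155, 0.0153]
orientation: [2.221, 2.221, 0.002]
contact_force: [-1.0, 0.1, 5.0]
grip_width: 0.0428
```

Request:
carry_out(
  offset=[
    [0,0,-0.05],
    [0,0,-0.12],
    [0,0,-0.2],
    [0,0,-0.2],
    [0,0,-0.2],
  ],
  turn=[
    [0,0,0],
    [0,0,0],
    [0,0,0],
    [0,0,0],
    [0,0,0],
  ],
)

```text
clock: 28.2
tcp_pos: [0.6094, -0.0152, 0.1152]
orientation: [2.221, 2.221, 0.003]
contact_force: [-0.2, 0.2, -1.8]
grip_width: 0.0429
```

Request:
carry_out(
  offset=[
    [0.645,-0.302,0],
    [0.645,-0.302,0],
    [0.645,-0.302,0],
    [0.645,-0.302,0],
    [0.645,-0.302,0],
    [0.645,-0.302,0],
    [0.645,-0.302,0],
    [0.645,-0.302,0],
  ],
  turn=[
    [0,0,0],
    [0,0,0],
    [0,0,0],
    [0,0,0],
    [0,0,0],
    [0,0,0],
    [0,0,0],
    [0,0,0],
  ],
)

```text
clock: 29.0
tcp_pos: [0.4529, 0.3141, 0.1126]
orientation: [-2.207, -2.231, 0.003]
contact_force: [0.1, 0.7, -1.3]
grip_width: 0.0433
```

Request:
carry_out(
  offset=[
    [0,0,0.005],
    [0,0,0.01],
    [0,0,0.01],
  ],
  turn=[
    [0,0,0],
    [0,0,0],
    [0,0,0],
  ],
)

```text
clock: 29.3
tcp_pos: [0.4585, 0.3046, 0.1085]
orientation: [2.224, 2.217, -0.004]
contact_force: [0.3, -0.3, -1.1]
grip_width: 0.0432
```

```bash
python3 -c "
from h import *
view('q5.png','small_gear',dz=.0153,tgt=(.458,.307))"
```

```text
[0.4585 0.3046 0.1085] [ 0.3 -0.3 -1.1] 0.0432
```

View pics/q5.png

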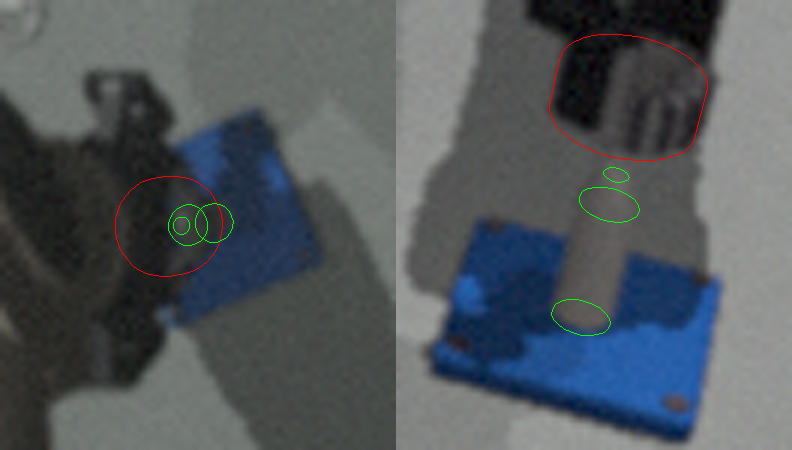

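```bash
python3 -c "
from h import *
from scipy.optimize import least_squares
print(r.get_obs()['tcp_pos'])
d=snap('scene')
for du,dv in ((1.1,-1.5),(1.1,-1),(1,-.5)):
    for z in(.012,.072):
        t=pix(d,[.458,.307,z])+[du,dv]; print(du,dv,z,ray(d,*t,z).round(4))
"
```

```text
[0.45877688 0.3052282  0.10912753]
1.1 -1.5 0.012 [0.4521 0.3057 0.012 ]
1.1 -1.5 0.072 [0.452  0.3056 0.072 ]
1.1 -1 0.012 [0.4535 0.3066 0.012 ]
1.1 -1 0.072 [0.4535 0.3065 0.072 ]
1 -0.5 0.012 [0.4551 0.3074 0.012 ]
1 -0.5 0.072 [0.4551 0.3073 0.072 ]
```

Views differ by 2–5 mm on the blue post. I'll take a middle value (x −2 mm) and feel for it on the taper.

Request:
carry_out(
  offset=[
    [0,-0.004,0.015],
    [0,-0.004,0.03],
    [0,-0.004,0.04],
    [0,-0.004,0.05],
    [0,-0.004,0.055],
    [0,-0.004,0.06],
    [0,-0.004,0.06],
  ],
  turn=[
    [0,0,0],
    [0,0,0],
    [0,0,0],
    [0,0,0],
    [0,0,0],
    [0,0,0],
    [0,0,0],
  ],
)

```text
clock: 30.15
tcp_pos: [0.456, 0.307, 0.0792]
orientation: [-2.221, -2.221, 0.001]
contact_force: [-0.9, 0.5, -1.5]
grip_width: 0.0431
```

Request:
carry_out(
  offset=[
    [0,0,0.004],
    [0,0,0.008],
    [0,0,0.012],
    [0,0,0.014],
    [0,0,0.014],
  ],
  turn=[
    [0,0,0],
    [0,0,0],
    [0,0,0],
    [0,0,0],
    [0,0,0],
  ],
)

```text
clock: 30.65
tcp_pos: [0.4567, 0.3071, 0.0725]
orientation: [2.221, 2.221, 0.001]
contact_force: [3.2, 0.5, -1.2]
grip_width: 0.0431
```

A +3 N push in x means the gear is about 3 mm short in x (post x ≈ 0.4595). Shift +2.5 mm, continue.

Request:
carry_out(
  offset=[
    [0,0.005,0.0],
    [0,0.005,0.0],
    [0,0.005,0.0],
    [0,0.005,0.015],
    [0,0.005,0.03],
    [0,0.005,0.03],
  ],
  turn=[
    [0,0,0],
    [0,0,0],
    [0,0,0],
    [0,0,0],
    [0,0,0],
    [0,0,0],
  ],
)

```text
clock: 31.25
tcp_pos: [0.4576, 0.3066, 0.0561]
orientation: [-2.221, -2.221, 0.004]
contact_force: [-1.0, -0.5, -1.5]
grip_width: 0.0432
```

Free. Plate contact is expected at TCP ≈ 0.0273.

Request:
carry_out(
  offset=[
    [0,0.002,0.012],
    [0,0.002,0.024],
    [0,0.002,0.036],
    [0,0.002,0.048],
    [0,0.002,0.053],
    [0,0.002,0.053],
  ],
  turn=[
    [0,0,0],
    [0,0,0],
    [0,0,0],
    [0,0,0],
    [0,0,0],
    [0,0,0],
  ],
)

```text
clock: 31.85
tcp_pos: [0.4593, 0.3069, 0.0305]
orientation: [-2.221, -2.221, 0.001]
contact_force: [-0.1, 0.2, -1.5]
grip_width: 0.0432
```

Request:
carry_out(
  offset=[
    [0,0,0.002],
    [0,0,0.004],
    [0,0,0.006],
    [0,0,0.008],
    [0,0,0.008],
  ],
  turn=[
    [0,0,0],
    [0,0,0],
    [0,0,0],
    [0,0,0],
    [0,0,0],
  ],
)

```text
clock: 32.35
tcp_pos: [0.4597, 0.3072, 0.0273]
orientation: [-2.221, -2.221, -0.0]
contact_force: [-1.1, -1.3, 3.3]
grip_width: 0.0428
```

Home at 0.0273 as predicted. Release, move to the collar.

Request:
carry_out(
  offset=[
    [0,0,0.001],
    [0,0,0],
    [0,0,0],
    [0,0,-0.02],
    [0,0,-0.1],
    [0,0,-0.19],
    [0,0,-0.19],
  ],
  turn=[
    [0,0,0],
    [0,0,0],
    [0,0,0],
    [0,0,0],
    [0,0,0],
    [0,0,0],
    [0,0,0],
  ],
  hand=0.25,
)

```text
clock: 33.05
tcp_pos: [0.463, 0.309, 0.128]
orientation: [2.222, 2.22, 0.016]
contact_force: [1.5, 0.9, 0.0]
grip_width: 0.064
```

Request:
carry_out(
  offset=[
    [-0.39,-0.031,0],
    [-0.39,-0.031,0],
    [-0.39,-0.031,0],
    [-0.39,-0.031,0],
    [-0.39,-0.031,0.08],
    [-0.39,-0.031,0.14],
    [-0.39,-0.031,0.14],
    [-0.39,-0.031,0.14],
  ],
  turn=[
    [0,0,0],
    [0,0,0],
    [0,0,0],
    [0,0,0],
    [0,0,0],
    [0,0,0],
    [0,0,0],
    [0,0,0],
  ],
)

```text
clock: 33.85
tcp_pos: [0.444, 0.1119, 0.0523]
orientation: [-2.221, -2.221, 0.002]
contact_force: [0.4, 0.2, 0.3]
grip_width: 0.064
```

```bash
python3 -c "
from h import *
print(r.get_obs()['tcp_pos'])
for c in('top','scene'):
    d=snap(c)
    print(fit(d,(c,'small_gear'),(.459,.307),lambda x,y:ringpts(x,y,'small_gear',.012)))
    print(fit(d,(c,'collar'),(.444,.112),lambda x,y:ringpts(x,y,'collar')))
"
```

```text
[0.44395764 0.11192866 0.05230917]
(array([ 0.5199, -0.0059]), 180, 193, 0.57)
(array([0.4599, 0.3088]), 771, 158, 0.59)
(array([0.4558, 0.308 ]), 358, 418, 0.62)
(array([0.4416, 0.1111]), 164, 215, 0.53)
```

Request:
carry_out(
  offset=[
    [0,0,0.03],
    [0,0,0.06],
    [0,0,0.076],
    [0,0,0.076],
    [0,0,0.076],
  ],
  turn=[
    [0,0,0],
    [0,0,0],
    [0,0,0],
    [0,0,0],
    [0,0,0],
  ],
)

```text
clock: 34.65
tcp_pos: [0.4443, 0.1121, 0.0143]
orientation: [2.222, 2.221, 0.0]
contact_force: [-0.1, 0.1, -0.2]
grip_width: 0.0643
```

Request:
carry_out(
  offset=[
    [0,0,0.0],
    [0,0,0.0],
    [0,0,0.0],
    [0,0,0],
    [0,0,0],
    [0,0,0],
  ],
  turn=[
    [0,0,0],
    [0,0,0],
    [0,0,0],
    [0,0,0],
    [0,0,0],
    [0,0,0],
  ],
  hand=0.7,
  force=40,
)

```text
clock: 35.25
tcp_pos: [0.4446, 0.1123, 0.0149]
orientation: [2.222, 2.221, 0.002]
contact_force: [-1.6, -0.6, 9.0]
grip_width: 0.0385
```

Request:
carry_out(
  offset=[
    [0,0,-0.05],
    [0,0,-0.12],
    [0,0,-0.2],
    [0,0,-0.2],
    [0,0,-0.2],
  ],
  turn=[
    [0,0,0],
    [0,0,0],
    [0,0,0],
    [0,0,0],
    [0,0,0],
  ],
)

```text
clock: 35.75
tcp_pos: [0.4445, 0.1126, 0.115]
orientation: [2.221, 2.222, 0.004]
contact_force: [0.2, -0.3, -1.2]
grip_width: 0.0381
```

Request:
carry_out(
  offset=[
    [0.389,0.03,0],
    [0.389,0.03,0],
    [0.389,0.03,0],
    [0.389,0.03,0],
    [0.389,0.03,0],
    [0.389,0.03,0],
    [0.389,0.03,0.01],
    [0.389,0.03,0.01],
  ],
  turn=[
    [0,0,0],
    [0,0,0],
    [0,0,0],
    [0,0,0],
    [0,0,0],
    [0,0,0],
    [0,0,0],
    [0,0,0],
  ],
)

```text
clock: 36.55
tcp_pos: [0.4586, 0.3043, 0.1078]
orientation: [2.224, 2.219, -0.004]
contact_force: [0.4, 0.5, -1.0]
grip_width: 0.038
```

Request:
carry_out(
  offset=[
    [0,0,0.02],
    [0,0,0.035],
    [0,0,0.045],
    [0,0,0.055],
    [0,0,0.062],
    [0,0,0.066],
    [0,0,0.066],
  ],
  turn=[
    [0,0,0],
    [0,0,0],
    [0,0,0],
    [0,0,0],
    [0,0,0],
    [0,0,0],
    [0,0,0],
  ],
)

```text
clock: 37.25
tcp_pos: [0.459, 0.3066, 0.0758]
orientation: [2.221, 2.221, -0.0]
contact_force: [-0.0, -0.3, -0.9]
grip_width: 0.0382
```

Request:
carry_out(
  offset=[
    [0,0,0.006],
    [0,0,0.015],
    [0,0,0.027],
    [0,0,0.039],
    [0,0,0.051],
    [0,0,0.057],
    [0,0,0.057],
  ],
  turn=[
    [0,0,0],
    [0,0,0],
    [0,0,0],
    [0,0,0],
    [0,0,0],
    [0,0,0],
    [0,0,0],
  ],
)

```text
clock: 37.95
tcp_pos: [0.4588, 0.3063, 0.0468]
orientation: [-2.222, -2.221, 0.002]
contact_force: [-0.1, 0.2, 0.7]
grip_width: 0.0386
```

Request:
carry_out(
  offset=[
    [0,0,0.002],
    [0,0,0.004],
    [0,0,0.006],
    [0,0,0.006],
  ],
  turn=[
    [0,0,0],
    [0,0,0],
    [0,0,0],
    [0,0,0],
  ],
)

```text
clock: 38.35
tcp_pos: [0.4593, 0.3067, 0.045]
orientation: [-2.221, -2.221, -0.001]
contact_force: [-1.3, -0.9, 3.7]
grip_width: 0.0384
```

Request:
carry_out(
  offset=[
    [0,0,0.002],
    [0,0,0.003],
    [0,0,0.003],
  ],
  turn=[
    [0,0,0],
    [0,0,0],
    [0,0,0],
  ],
)

```text
clock: 38.65
tcp_pos: [0.4593, 0.3068, 0.0448]
orientation: [-2.221, -2.22, -0.001]
contact_force: [-5.9, -3.1, 20.0]
grip_width: 0.038
```

Request:
carry_out(
  offset=[
    [0,0,0],
    [0,0,-0.001],
    [0,0,-0.001],
    [0,0,-0.02],
    [0,0,-0.08],
    [0,0,-0.17],
    [0,0,-0.17],
  ],
  turn=[
    [0,0,0],
    [0,0,0],
    [0,0,0],
    [0,0,0],
    [0,0,0],
    [0,0,0],
    [0,0,0],
  ],
  hand=0.25,
)

```text
clock: 39.35
tcp_pos: [0.4623, 0.3084, 0.1334]
orientation: [2.222, 2.22, 0.015]
contact_force: [0.1, 0.9, 0.3]
grip_width: 0.0641
```

Request:
carry_out(
  offset=[
    [-0.5,0,-0.2],
    [-0.5,0,-0.2],
    [-0.5,0,-0.2],
    [-0.5,0,-0.2],
    [-0.5,0,-0.2],
    [-0.5,0,-0.2],
    [-0.5,0,-0.2],
  ],
  turn=[
    [0,0,0],
    [0,0,0],
    [0,0,0],
    [0,0,0],
    [0,0,0],
    [0,0,0],
    [0,0,0],
  ],
)

```text
clock: 40.05
tcp_pos: [0.4596, 0.0539, 0.2291]
orientation: [2.227, 2.215, 0.004]
contact_force: [-0.0, 0.6, -0.1]
grip_width: 0.0638
```

```bash
python3 - <<'E'
from h import *
A=[]
for c,P in (('top',((.459,.307),(.4375,-.325))),('scene',((.459,.307),(.4375,-.325)))):
    d=snap(c); im=d['pixels'][:,:,::-1]
    for p in P:
        u,v=pix(d,[*p,.03]).round().astype(int); A.append(cv2.resize(im[v-30:v+30,u-40:u+40],(400,300),interpolation=cv2.INTER_CUBIC))
cv2.imwrite('pics/end.png',np.vstack([np.hstack(A[:2]),np.hstack(A[2:])]))
print(r.get_obs()['clock'])
E
```

```text
40.15
```

View pics/end.png

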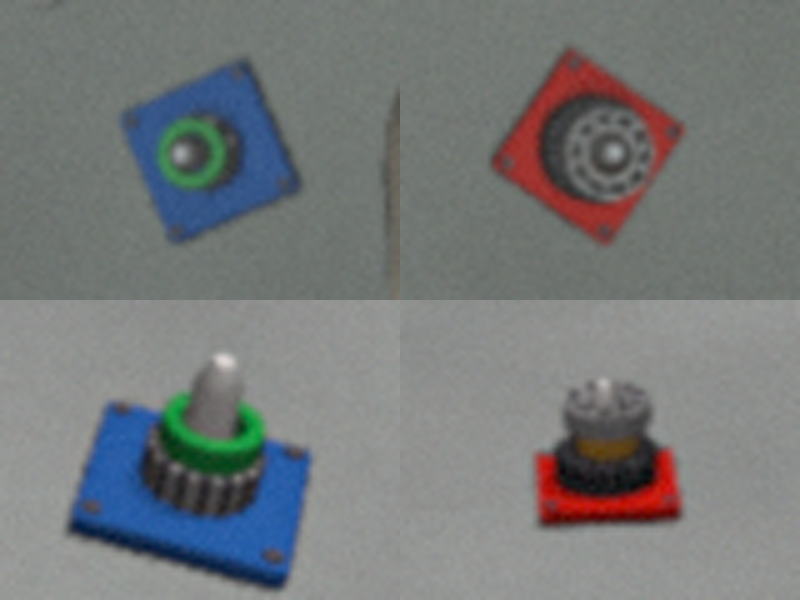

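Both stacks are complete, flat and in the right order: small gear then green collar on blue (lower-left crop), dark gear, brass spacer then bearing on red (lower-right crop). The arm is clear, so I'm handing in.

```bash
python3 -c "
from bench import r
o=r.get_obs(); print(o['contact_force'].round(1),abs(o['qvel']).max().round(3)); print(r.hand_in())"
```

```text
[-0.3  0.6  0.2] 0.023
the job is handed in; nothing more can be done
None
```

Both stacks are built and the job is handed in at about 40 s. The red stand carries the large dark gear, then the brass spacer, then the bearing; the blue stand carries the small bright gear, then the green collar.

**Seating:** Each part was lowered by the gripper until it touched. Each first touched within about 0.2 mm of its expected seated height. Measured contact forces were 3–20 N.

**Last checks:** The final pictures from both cameras show both stacks flat and in order. At hand-in the arm was clear and the contact force was about zero. I never touched the wrench, bottle, bin or the pink and purple look-alikes, though the final picture covered only the two stands.

**What disagreed:**
- The two cameras differed by about 6 mm, so I used the mean of their positions and then corrected from the seated gear and contact forces.
- On the blue post, my first x position was about 3 mm short. A 3 N side force on the taper showed this, and I shifted before going further down.
- In the checks after seating, the networks often confused, missed or badly outlined parts on the stands, so I relied on the pictures and contact heights for those.

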